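# Find the rattling tin and show it before the propped board

### The arm

A 6-joint arm with a two-finger parallel gripper is mounted at the origin on the work surface. World frame = base frame: x ahead of the robot, y to its left, z up, the work surface at z = 0. Lengths are in m, angles in rad, forces in N, time in s.
With the tool pointing down it reaches from about 0.375 to 0.925 m from the base axis. Payload 5.7 kg.
Tool frame: the origin (TCP) lies at the very end of the fingers, on their centre line; the grasp point (between the pads) lies 19 mm behind it; z points along the fingers, y is the line along which they close (so a half turn about z gives the same grasp; the last joint's range is limited). The gripper opens to 85 mm and grips with 20 to 120 N. Pads are 22 mm wide; open, the fingers measure 114 mm over their backs; the gripper's body (76 mm by 85 mm) begins 54 mm behind the grasp point. The pads swing forward as they close: fully open they stand 13 mm farther back than shut.
Start: joints at [1.024, 0.359, 1.51, -0, 1.272, -0.115], TCP at [0.251, 0.545, 0.231] pointing down, gripper open.
Joint ranges: [-2.97, 2.97], [-1.01, 2.36], [0.21, 2.38], [-0.96, 4.11], [0.2, 2.71], [-2.98, 2.98]. Speed limits (rad/s): [2.39, 2.39, 3.14, 3.14, 3.14, 3.14].

### API

Orientations are given as a rotation vector (axis times angle).
In Python, from plant import env gives the robot as it stands. The module is installed in compiled form; this text tells all that it offers.
- The arm moves only by the shell command python3 -m creep 'ROWS' [FORCE]. ROWS is JSON, a list of rows, each a list of 7 numbers: the shift along the tool's x, y, z in m, then the turn, a rotation vector about the tool's x, y, z in rad, then the closure, from 0 (fully open) to 1 (shut). In form: [[tx, ty, tz, rx, ry, rz, claw], ...]. A call has 1 to 20 rows; each row shifts and turns the commanded pose from where the row before left it, along the tool's axes as they then stand; what a row does not reach is not made up. A row lasts 1/8 s, in which the tool goes at most 62.5 mm and 10.7 degrees, less where a joint would pass 70% of its speed; a pose out of reach is approached as far as the arm can. A call is refused whole if a number of a shift passes 0.0625 or a number of a turn 0.188, either way. A call with a gripper value outside its range is refused whole. The fingers move at their own pace and stop on an object; FORCE is the grip in N (left out, the last holds). Time passes only in rows, so rows that do not move let the fingers close. It gives the time, the measured TCP pose, the force, the opening and the grip force at its end, in the units of the state.
- env.get_state(): the state, without advancing time (a new reading comes with each control period).
- env.get_image(name): name is "scene" or "side" or "wrist"; returns the picture (480x640x3 uint8, red, green, blue); there is no depth.
- env.calibration(name): a dict with "camera_matrix" (3x3 intrinsics, pixels), "k1" (the pictures are not rectified: a ray, as slopes to the right and down, at radius r is drawn at 1 + k1 r^2 times it, then the intrinsics apply), "R" (3x3) and "t" (3): a world point X has camera coordinates R X + t. Camera axes: x right, y down, z forward; pixel columns grow to the right and rows downward; lengths in m; the calibration is good to about 2 mm. A picture is of the moment at which its call begins: read the wrist's pose just before it. calibration takes no time and is no camera call; for the wrist camera it gives the pose at the moment of the call.
- env.finish_job(): hands the job in; it is judged then, once.
The state is a dict: "t": time; "joints": joint angles; "joint_velocities": joint speeds; "tau": joint torques, N m; "eef_pos": TCP position; "ee_rot": TCP orientation; "wrist_force": force on the tool from outside, world axes, zero at the start; "torque": the same for the moment, N m; "gripper_width": finger opening in m; "gripper_force": force on a finger pad.
Only numpy, scipy, OpenCV 4.12 (cv2) and the standard library are available. Lean on these libraries where they do the work, as an engineer would, in place of code of your own. Each camera call takes 0.05 s, during which the arm holds its last target. There are 200 camera calls.

### The job

First take the white board out of its wooden rack and, as a backdrop, prop it up at a slant against the brick, square to it, on the brick's side away from the robot, its foot on the bench and its top leaning back on the brick, and let it go. Then lift the tins and shake them lengthwise one after another to find the one with something loose rattling inside, setting back upright on the cork mat any that does not rattle. Finish while holding the rattling tin still and level in the gripper in front of the leaning board, on the side away from the brick, a little clear of the board, with its underside about 15 cm above the bench; do not disturb the hammer, glue bottle or crucible.

Things in the scene. Friction and masses are not known exactly. Their poses are not given: they have to be found in the camera images.
- board: stiff white board, 10 mm thick (own x), 110 wide (own y), 170 high (own z), 0.16 kg; origin at the centre of its lower edge. Starts upright in the rack's slot with its lower edge 8 mm above the bench; top edge free to be pinched from above
- rack: fixed dark wooden rack, 70 x 140 mm (x, y), 30 high, with a slot 15 mm wide along its y and 22 deep that holds the board; origin at the centre of its underside on the bench, z up. It stands on one side of the mat, the brick on the other; sides vary
- brick: fixed red-brown brick standing on the bench, 64 mm deep (own x), 130 wide (own y), 114 high; origin at the centre of its underside. Its +x face (32 mm from the origin) looks away from the robot: the board is to lean on that face's upper edge
- mat: fixed cork mat on the bench, 170 (own x) x 360 (own y) x 6 mm thick; origin at the centre of its underside; the three tins start on it side by side along its y, their lengths along its x
- hammer: hammer lying on the bench beyond the mat, 220 mm long; origin about the middle of its length. Leave alone
- glue: small yellow bottle with red cap, 34 mm diameter, 80 high, on the bench beyond a corner of the mat; origin under its centre. Leave alone
- crucible: small terracotta cup, 52 mm across, 45 high, on the bench beyond a corner of the mat; origin under its centre. Leave alone
- tin_a: sealed oblong tin, 120 mm long (own x) x 56 wide (own y) x 46 high, bare metal, green panel on the lid, yellow sealing tape across the middle; origin at the centre of its underside, z up. 0.22 to 0.28 kg with contents: weight tells nothing. tin_a, tin_b and tin_c look alike; any of them may be the one that rattles, drawn anew each run
- tin_b: second tin, outside just like tin_a, same origin and axes. In whichever tin rattles, a loose 0.12 kg metal ball 30 mm across rolls freely on the flat inner floor, 83 mm from end to end along the tin's x, and knocks on its end walls when shaken or tipped lengthwise
- tin_c: third tin, outside just like tin_a, same origin and axes. The two tins that do not rattle are packed tight with the same 0.12 kg, which cannot shift
Not all that is in view belongs to the job. There is more than one size of the board; the one meant has the size given above.

How it is judged:
On the way, in this order (a step that is already met when the one before it is completed fails the run):
1. the white board leans on the far face of the brick, let go (angle between board's own z axis and vertical between 0.1 and 0.6 rad and contact force between board and brick above 0.02 N and x of board in the frame of brick between 0.035 and 0.15 m and y of board in the frame of brick between -0.05 and 0.05 m and height (world z) of board below 0.012 m and angle between the y axis of board and the y axis of brick, either way round below 0.35 rad and contact force between each of the arm, the fingers and board below 0.05 N and linear speed of board below 0.02 m/s), for 0.3 s.
2. the tin with the loose ball is off the mat and shaken so that the ball runs to one of its ends (((distance between loose_ball and tin_a below 0.065 m and height (world z) of tin_a above 0.03 m and (x of loose_ball in the frame of tin_a above 0.03 m or x of loose_ball in the frame of tin_a below -0.03 m)) or (distance between loose_ball and tin_b below 0.065 m and height (world z) of tin_b above 0.03 m and (x of loose_ball in the frame of tin_b above 0.03 m or x of loose_ball in the frame of tin_b below -0.03 m)) or (distance between loose_ball and tin_c below 0.065 m and height (world z) of tin_c above 0.03 m and (x of loose_ball in the frame of tin_c above 0.03 m or x of loose_ball in the frame of tin_c below -0.03 m)))).
At the end, for the whole second after the job is handed in: Board let go, slanting 0.1-0.6 rad against the brick's far side, centred within 50 mm; rattling tin gripped, still, level within 0.25 rad, underside 100-300 mm up, 80-260 mm out from and within 80 mm sideways of the brick's centre, off the board; other tins upright on the mat (all of step 1 and height (world z) of loose_ball above 0.1 m and ((height (world z) of tin_a between 0.003 and 0.01 m and angle between tin_a's own z axis and vertical below 0.1 rad and x of tin_a in the frame of mat between -0.085 and 0.085 m and y of tin_a in the frame of mat between -0.18 and 0.18 m and contact force between the fingers and tin_a below 0.05 N) or (distance between loose_ball and tin_a below 0.065 m and (height (world z) of tin_a between 0.1 and 0.3 m and angle between tin_a's own z axis and vertical below 0.25 rad and linear speed of tin_a below 0.03 m/s and contact force between the fingers and tin_a above 1 N and contact force between board and tin_a below 0.05 N and x of tin_a in the frame of brick between 0.08 and 0.26 m and y of tin_a in the frame of brick between -0.08 and 0.08 m))) and ((height (world z) of tin_b between 0.003 and 0.01 m and angle between tin_b's own z axis and vertical below 0.1 rad and x of tin_b in the frame of mat between -0.085 and 0.085 m and y of tin_b in the frame of mat between -0.18 and 0.18 m and contact force between the fingers and tin_b below 0.05 N) or (distance between loose_ball and tin_b below 0.065 m and (height (world z) of tin_b between 0.1 and 0.3 m and angle between tin_b's own z axis and vertical below 0.25 rad and linear speed of tin_b below 0.03 m/s and contact force between the fingers and tin_b above 1 N and contact force between board and tin_b below 0.05 N and x of tin_b in the frame of brick between 0.08 and 0.26 m and y of tin_b in the frame of brick between -0.08 and 0.08 m))) and ((height (world z) of tin_c between 0.003 and 0.01 m and angle between tin_c's own z axis and vertical below 0.1 rad and x of tin_c in the frame of mat between -0.085 and 0.085 m and y of tin_c in the frame of mat between -0.18 and 0.18 m and contact force between the fingers and tin_c below 0.05 N) or (distance between loose_ball and tin_c below 0.065 m and (height (world z) of tin_c between 0.1 and 0.3 m and angle between tin_c's own z axis and vertical below 0.25 rad and linear speed of tin_c below 0.03 m/s and contact force between the fingers and tin_c above 1 N and contact force between board and tin_c below 0.05 N and x of tin_c in the frame of brick between 0.08 and 0.26 m and y of tin_c in the frame of brick between -0.08 and 0.08 m)))); the arm keeps its last pose, push and grip.
It fails at once if hammer, glue bottle or crucible moved more than 30 mm or upset (distance of any of hammer, glue, crucible from where it was at the start of the episode above 0.03 m or angle between any of glue, crucible's own z axis and vertical above 0.5 rad).
It also fails if it takes over 72 s, if anything falls off the work surface, if the arm or the gripper's body presses on something with over 40 N, if the wrist force passes 120 N, or if a joint passes its speed limit or range.

## Working session

There is one attempt and no reset: what is moved stays moved. The work goes in short steps, Python scripts to look and compute and a shell command to move; the robot and the scene stay as the last step left them, time stands still between calls to the robot, and variables do not carry over. Pictures are saved under pics/ and viewed, at most 10 in all, crops included, and the job is handed in when it is done.

```bash
mkdir -p pics; cat > h.py <<'E'
import numpy as np, cv2
from scipy.spatial.transform import Rotation as Ro
from plant import env
def grab(n,f):
    c=env.calibration(n); im=env.get_image(n); cv2.imwrite(f'pics/{f}.png',im[...,::-1]); np.savez(f'pics/{f}.npz',**{k:np.array(v) for k,v in c.items()}); return im
def cal(f): return np.load(f'pics/{f}.npz')
def ray(c,uv):
    K=c['camera_matrix'];k=float(c['k1']);d=(np.array(uv,float)-K[:2,2])/[K[0,0],K[1,1]]
    s=d.copy()
    for _ in range(30): s=d/(1+k*(s@s))
    R=c['R'];return -R.T@c['t'],R.T@np.array([s[0],s[1],1])
def onz(c,uv,z):
    o,v=ray(c,uv);return o+v*(z-o[2])/v[2]
def proj(c,X):
    X=np.atleast_2d(X);p=X@c['R'].T+c['t'];s=p[:,:2]/p[:,2:];s=s*(1+float(c['k1'])*(s**2).sum(1,keepdims=True));K=c['camera_matrix'];return s*[K[0,0],K[1,1]]+K[:2,2]
E
python3 - <<'E'
from h import *
np.set_printoptions(precision=3,suppress=True)
for n in('scene','side'):
    grab(n,n+'0');c=cal(n+'0');print(n,-c['R'].T@c['t'],c['R'].tolist(),c['camera_matrix'].tolist(),c['k1'])
s=env.get_state();print(s)
E
```

```text
scene [0.943 0.311 0.913] [[-0.5986302326431112, 0.8008861264067555, 0.014941790215286901], [0.6723092508775942, 0.5124902474561766, -0.5341853774175356], [-0.4354791794679315, -0.3097340129715977, -0.8452353077448005]] [[483.3830493808954, 0.0, 322.01079418970346], [0.0, 483.3830493808954, 239.68800533824103], [0.0, 0.0, 1.0]] -0.0034668264229229164
side [-0.051 -0.927  0.732] [[0.8528882432462491, -0.5219590146670566, -0.01185038143361441], [-0.2836931274741996, -0.4442650959761132, -0.84979217101668], [0.438291973410687, 0.7281396236334966, -0.5269846625269424]] [[568.3522848300784, 0.0, 311.720299414293], [0.0, 568.3522848300784, 238.6517402853409], [0.0, 0.0, 1.0]] -0.0819292663957099
{'t': 0.1, 'joints': array([ 1.024,  0.359,  1.511, -0.   ,  1.272, -0.115]), 'joint_velocities': array([-0.001, -0.001, -0.002, -0.003,  0.001, -0.001]), 'tau': array([ -0.   , -52.865, -27.935,  -0.   ,   0.005,  -0.   ]), 'eef_pos': array([0.251, 0.544, 0.231]), 'ee_rot': array([-0.673, -3.068,  0.003]), 'wrist_force': array([-0.948, -0.138, -0.399]), 'torque': array([ 0.019, -0.031,  0.012]), 'gripper_force': 0.0, 'gripper_width': 0.08489555103271228}
```

View pics/scene0.png

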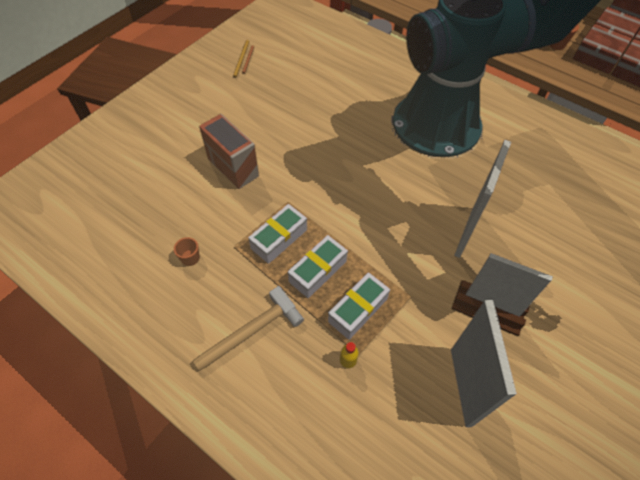

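View pics/side0.png

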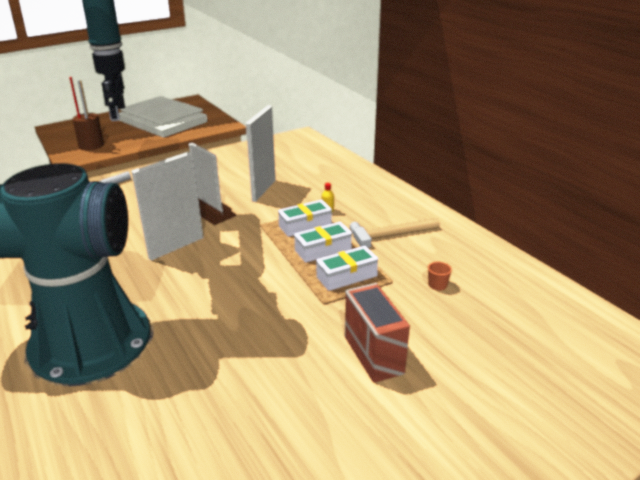

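```bash
python3 - <<'E'
import cv2
a=cv2.imread('pics/scene0.png')[110:410,165:565];cv2.imwrite('pics/s0c.png',cv2.resize(a,(800,600),interpolation=cv2.INTER_CUBIC))
a=cv2.imread('pics/side0.png')[100:390,125:415];cv2.imwrite('pics/d0c.png',cv2.resize(a,(600,600),interpolation=cv2.INTER_CUBIC))
E
```

```text
(no output)
```

View pics/s0c.png

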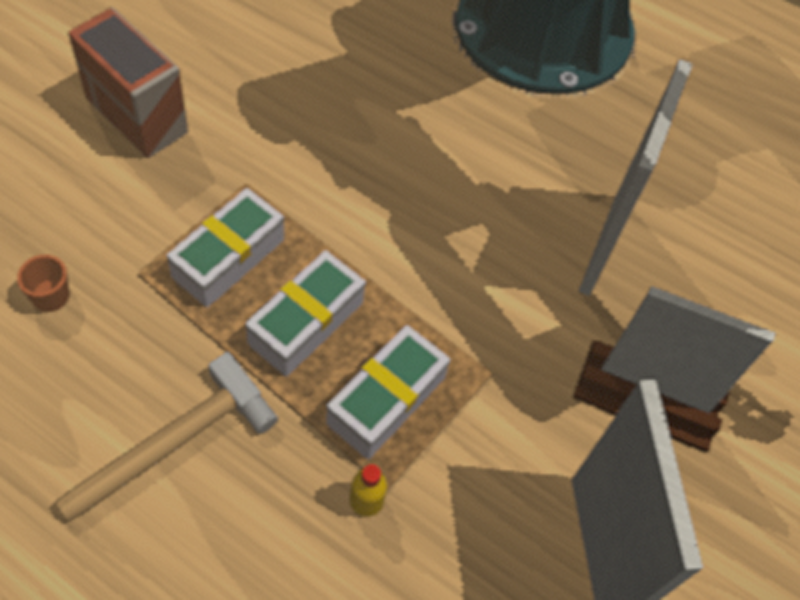

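View pics/d0c.png

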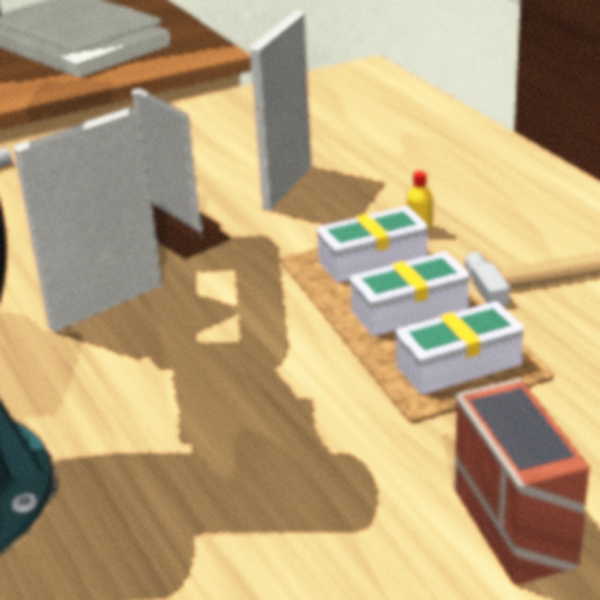

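```bash
python3 - <<'E'
from h import *
from scipy.optimize import least_squares
np.set_printoptions(precision=3,suppress=True)
s=cal('scene0');d=cal('side0')
S=lambda p:np.array(p,float)/2+[165,110]
D=lambda p:np.array(p,float)/(600/290)+[125,100]
def rep(n,P,z,c):
    Q=np.array([onz(c,p,z) for p in P]);print(n,Q[:,:2].tolist() if 0 else Q[:,:2].round(3).tolist(),'ctr',Q.mean(0),'sides',np.linalg.norm(Q-np.roll(Q,-1,0),axis=1))
rep('brickS',S([[107,10],[182,65],[147,92],[70,30]]),.114,s)
rep('brickD',D([[458,395],[525,382],[588,470],[525,488]]),.114,d)
for i,P in enumerate([[[246,187],[284,218],[206,275],[168,250]],[[324,250],[365,287],[288,345],[247,322]],[[408,325],[450,360],[370,430],[328,404]]]): rep('tinS%d'%i,S(P),.052,s)
for i,P in enumerate([[[318,228],[405,207],[428,230],[335,252]],[[350,285],[455,253],[468,273],[367,303]],[[396,333],[510,304],[523,327],[412,361]]]): rep('tinD%d'%i,D(P),.052,d)
rep('mat',S([[248,186],[138,273],[390,485],[490,375]]),.006,s)
# boards: top edges at z, scene
for z in (.148,.158,.168,.178,.198): rep('B top %.3f'%z,S([[655,290],[770,335]]),z,s)
for z in (.178,): rep('B topD',D([[135,92],[190,110]]),z,d)
def tri(a,b):
    o1,v1=ray(s,S(a));o2,v2=ray(d,D(b));A=np.c_[v1,-v2];k=np.linalg.lstsq(A,o2-o1,rcond=None)[0];p,q=o1+k[0]*v1,o2+k[1]*v2;return (p+q)/2,np.linalg.norm(p-q)
print('B',tri([655,290],[190,110]),tri([770,335],[135,92]))
print('rack',[onz(s,S(p),.03)[:2] for p in [[597,343],[577,380],[712,430],[720,420]]])
print('A',tri([585,290],[160,280]),tri([683,65],[18,147]))
print('C',tri([650,382],[252,48]),tri([697,567],[303,14]))
E
```

```text
brickS [[0.403, -0.379], [0.415, -0.253], [0.469, -0.257], [0.452, -0.39]] ctr [ 0.435 -0.32   0.114] sides [0.127 0.054 0.134 0.051]
brickD [[0.422, -0.259], [0.483, -0.275], [0.454, -0.396], [0.399, -0.386]] ctr [ 0.439 -0.329  0.114] sides [0.063 0.125 0.056 0.13 ]
tinS0 [[0.47, -0.121], [0.477, -0.062], [0.583, -0.083], [0.584, -0.135]] ctr [ 0.529 -0.1    0.052] sides [0.059 0.108 0.052 0.115]
tinS1 [[0.484, -0.004], [0.495, 0.057], [0.596, 0.035], [0.601, -0.014]] ctr [0.544 0.019 0.052] sides [0.062 0.104 0.049 0.117]
tinS2 [[0.505, 0.118], [0.513, 0.173], [0.621, 0.152], [0.624, 0.104]] ctr [0.566 0.137 0.052] sides [0.056 0.11  0.048 0.119]
tinD0 [[0.515, 0.17], [0.631, 0.159], [0.623, 0.095], [0.504, 0.109]] ctr [0.569 0.133 0.052] sides [0.117 0.065 0.12  0.062]
tinD1 [[0.483, 0.037], [0.62, 0.033], [0.607, -0.012], [0.48, -0.004]] ctr [0.547 0.014 0.052] sides [0.137 0.046 0.127 0.042]
tinD2 [[0.476, -0.07], [0.608, -0.089], [0.593, -0.131], [0.463, -0.121]] ctr [ 0.535 -0.103  0.052] sides [0.133 0.045 0.13  0.052]
mat [[0.442, -0.143], [0.607, -0.165], [0.639, 0.192], [
[... 392 characters left out ...]
.351 0.178] sides [0.102 0.102]
B top 0.198 [[0.422, 0.301], [0.403, 0.399]] ctr [0.412 0.35  0.198] sides [0.099 0.099]
B topD [[0.386, 0.396], [0.421, 0.306]] ctr [0.404 0.351 0.178] sides [0.097 0.097]
B (array([0.415, 0.299, 0.184]), np.float64(0.00782551495860403)) (array([0.387, 0.401, 0.177]), np.float64(0.0013671579260626525))
rack [array([0.393, 0.28 ]), array([0.443, 0.283]), array([0.411, 0.415]), array([0.396, 0.417])]
A (array([0.332, 0.236, 0.007]), np.float64(0.005659668623633104)) (array([0.193, 0.21 , 0.226]), np.float64(0.00033608424191400456))
C (array([0.521, 0.336, 0.226]), np.float64(0.0007265902974566741)) (array([0.635, 0.424, 0.224]), np.float64(0.00897300691117524))
```

```bash
cat >> h.py <<'E'
np.set_printoptions(precision=4,suppress=True)
def tool(yaw,tilt=0):  # tool y azimuth yaw, tool z down, then tilted so tool z gains +y comp (fingers kick toward tool y) by tilt
    y=np.array([np.cos(yaw),np.sin(yaw),0]);z=np.array([0,0,-1.]);R=np.c_[np.cross(y,z),y,z]
    return Ro.from_matrix(R)*Ro.from_rotvec([-tilt,0,0])
def to(pos,R):
    s=env.get_state();C=Ro.from_rotvec(s['ee_rot']);p=np.array(pos)-s['eef_pos']
    print('t %.2f'%s['t'],'j',s['joints'],'pos',s['eef_pos'],'F',s['wrist_force'],'w %.4f gf %.1f'%(s['gripper_width'],s['gripper_force']))
    print(' rot now',(C.inv()*R).as_rotvec(),'shift in new axes',R.inv().apply(p),'in old axes',C.inv().apply(p))
E
python3 - <<'E'
from h import *
to([.400,.351,.28],tool(.2))
E
```

```text
t 0.10 j [ 1.0239  0.3594  1.5113 -0.      1.2725 -0.1151] pos [0.2508 0.5444 0.2305] F [-0.9484 -0.1375 -0.3995] w 0.0849 gf 0.0
 rot now [-0.0016  0.0006  0.939 ] shift in new axes [-0.2192  0.1078 -0.0495] in old axes [-0.2164 -0.1133 -0.0493]
```

```bash
python3 -m creep '[[0,0,-0.01,0,0,0.187,0],[0,0,-0.01,0,0,0.187,0],[0,0,-0.01,0,0,0.187,0],[0,0,-0.01,0,0,0.187,0],[0,0,-0.01,0,0,0.187,0],[-0.04,0.02,0,0,0,0.004,0],[-0.045,0.02,0,0,0,0,0],[-0.045,0.02,0,0,0,0,0],[-0.045,0.024,0,0,0,0,0],[-0.044,0.024,0,0,0,0,0],[0,0,0,0,0,0,0],[0,0,0,0,0,0,0]]'
python3 - <<'E'
from h import *
to([.400,.351,.25],tool(.2)); grab('wrist','w1');c=cal('w1');print(-c['R'].T@c['t'],c['R'],c['camera_matrix'])
E
```

```text
t: 1.6
eef_pos: [0.4003, 0.3519, 0.281]
ee_rot: [-1.989, -2.431, 0.001]
wrist_force: [-0.2, 0.5, 0.5]
gripper_width: 0.0857
gripper_force: 0.0
t 1.60 j [0.591  0.219  1.5849 0.0006 1.3385 0.3918] pos [0.4003 0.3519 0.281 ] F [-0.2437  0.4659  0.5423] w 0.0857 gf 0.0
 rot now [-0.001  -0.0003 -0.0009] shift in new axes [-0.0008 -0.0004  0.031 ] in old axes [-0.0008 -0.0004  0.031 ]
[0.3861 0.4232 0.424 ] [[ 0.9803  0.1975 -0.0007]
 [ 0.1893 -0.9383  0.2893]
 [ 0.0564 -0.2837 -0.9572]] [[344.9064   0.     319.5794]
 [  0.     344.9064 235.4015]
 [  0.       0.       1.    ]]
```

View pics/w1.png

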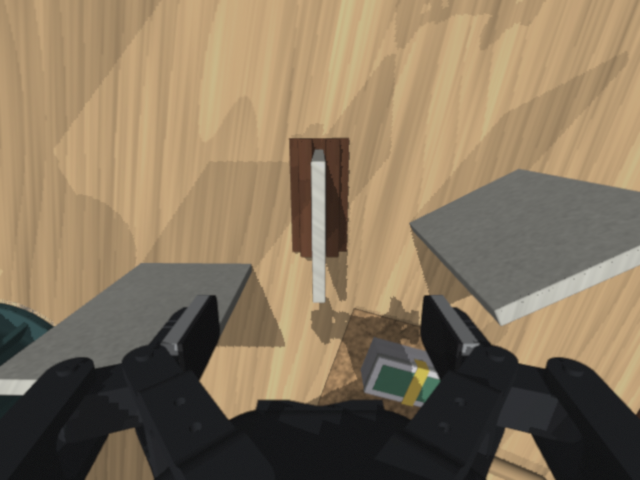

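```bash
python3 - <<'E'
from h import *
c=cal('w1')
P=np.array([onz(c,p,.178)[:2] for p in [(312,162),(325,162),(326,301),(313,301)]]);print(P,P.mean(0),np.linalg.norm(P-np.roll(P,-1,0),axis=1))
d=(P[2]+P[3]-P[0]-P[1])/2;print('y az-90',np.arctan2(-d[1],-d[0])-np.pi/2)
print('rack',[onz(c,p,.03)[:2] for p in [(290,138),(349,138),(347,252),(293,253)]])
m=P.mean(0);to([m[0],m[1],.178-.028],tool(np.arctan2(-d[1],-d[0])-np.pi/2))
E
```

```text
[[0.3848 0.4019]
 [0.3938 0.4036]
 [0.4163 0.2981]
 [0.4062 0.2961]] [0.4003 0.3499] [0.0091 0.1079 0.0103 0.1079]
y az-90 0.20524213062409236
rack [array([0.3553, 0.4097]), array([0.419 , 0.4226]), array([0.4461, 0.2924]), array([0.3822, 0.2782])]
t 1.65 j [0.5921 0.219  1.5848 0.0005 1.3386 0.3917] pos [0.3999 0.3523 0.281 ] F [ 0.4595 -0.1993 -0.6821] w 0.0859 gf 0.0
 rot now [-0.0009 -0.0002 -0.005 ] shift in new axes [-0.0024 -0.0001  0.131 ] in old axes [-0.0024 -0.      0.131 ]
```

```bash
python3 -m creep '[[-0.002,0,0.04,0,0,-0.004,0],[0,0,0.04,0,0,0,0],[0,0,0.035,0,0,0,0],[0,0,0.019,0,0,0,0],[0,0,0,0,0,0,0],[0,0,0,0,0,0,1],[0,0,0,0,0,0,1],[0,0,0,0,0,0,1],[0,0,0,0,0,0,1],[0,0,0,0,0,0,1],[0,0,0,0,0,0,1]]' 60
```

```text
t: 3.02
eef_pos: [0.4013, 0.35, 0.1478]
ee_rot: [1.984, 2.436, 0.001]
wrist_force: [-1.2, -0.0, 6.0]
gripper_width: 0.009
gripper_force: 59.6
```

```bash
python3 -m creep '[[0,0,-0.01,0,0,0,1],[0,0,-0.03,0,0,0,1],[0,0,-0.04,0,0,0,1],[0,0,-0.042,0,0,0,1],[0,0,0,0,0,0,1]]'
python3 - <<'E'
from h import *
from scipy.optimize import least_squares
s=cal('scene0');d=cal('side0')
S=lambda p:np.array(p,float)/2+[165,110]
D=lambda p:np.array(p,float)/(600/290)+[125,100]
def fit(h,L,W,z0,so,do,x0):
    # corner sign lists (sx,sy,top) -> px
    def f(q,full=0):
        x,y,a=q;r=[]
        for c,ob in((s,so),(d,do)):
            for (sx,sy,tp),p in ob:
                u=np.array([sx*L/2,sy*W/2]);X=[x+np.cos(a)*u[0]-np.sin(a)*u[1],y+np.sin(a)*u[0]+np.cos(a)*u[1],z0+h*tp]
                r.append(proj(c,X)[0]-p)
        return np.array(r) if full else np.ravel(r)
    q=least_squares(f,x0,loss='soft_l1').x;print(q);print(f(q,1).round(1).tolist());return q
m,p=-1,1
fit(.114,.064,.13,0,[((m,m,1),S([107,10])),((m,p,1),S([182,65])),((p,p,1),S([147,92])),((p,m,1),S([70,30])),((p,p,0),S([148,155])),((m,p,0),S([187,130]))],
 [((m,p,1),D([458,395])),((p,p,1),D([525,382])),((p,m,1),D([588,470])),((m,m,1),D([525,488])),((m,m,0),D([520,582])),((p,m,0),D([580,562])),((m,p,0),D([457,488]))],[.437,-.325,-.15])
# S: m,m etc
T=[]
for z,so,do in [([.53,-.1,-.1],[[246,187],[284,218],[206,275],[168,250]],[[396,333],[510,304],[523,327],[412,361]]),([.545,.017,-.1],[[324,250],[365,287],[288,345],[247,322]],[[350,285],[455,253],[468,273],[367,303]]),([.567,.135,-.1],[[408,325],[450,360],[370,430],[328,404]],[[318,228],[405,207],[428,230],[335,252]])]:
    fit(.046,.12,.056,.006,list(zip([(m,m,1),(m,p,1),(p,p,1),(p,m,1)],S(so))),list(zip([(m,p,1),(p,p,1),(p,m,1),(m,m,1)],D(do))),z)
E
```

```text
t: 3.65
eef_pos: [0.403, 0.3512, 0.2731]
ee_rot: [1.982, 2.434, 0.011]
wrist_force: [0.2, 0.9, -2.1]
gripper_width: 0.0092
gripper_force: 58.6
[ 0.4394 -0.3257 -0.1665]
[[0.1, -2.4], [-2.0, 0.2], [-7.2, 1.4], [-4.0, 1.0], [-0.9, 2.4], [0.4, 0.7], [-2.5, 0.0], [-3.1, -1.9], [2.6, -1.7], [-1.4, -0.2], [-2.4, 4.1], [1.0, 3.3], [-3.1, 2.9]]
[ 0.5308 -0.1008 -0.1333]
[[0.8, -0.4], [-0.4, -1.2], [-2.6, 3.9], [-1.4, 0.4], [-1.5, -1.0], [-7.1, 0.3], [-0.9, 2.0], [1.9, -0.8]]
[ 0.5456  0.0186 -0.104 ]
[[0.4, -0.2], [-0.2, -3.2], [-1.5, 5.6], [-1.1, 0.1], [-1.1, -3.7], [-5.7, -0.0], [-0.6, 1.3], [0.9, -0.7]]
[ 0.5682  0.1373 -0.1172]
[[-0.6, -0.2], [-0.1, -0.5], [-0.4, 5.9], [-1.1, -0.2], [-1.6, 0.1], [0.2, 0.2], [-1.2, -1.4], [-1.1, -1.4]]
```

```bash
python3 - <<'E'
from h import *
to([.523,-.339,.275],tool(-.16))
E
```

```text
t 3.65 j [ 0.5876  0.2234  1.5991 -0.0001  1.3118  0.3836] pos [0.403  0.3512 0.2731] F [ 0.2088  0.8663 -2.1493] w 0.0092 gf 58.6
 rot now [ 0.0062 -0.0038  0.364 ] shift in new axes [-0.6622  0.2284 -0.0019] in old axes [-0.7002 -0.0223 -0.0039]
```

```bash
python3 -m creep '[[0,0,0,0,0,0.182,1],[0,0,0,0,0,0.182,1],[-0.025,0.008,0,0,0,0,1],[-0.05,0.017,0,0,0,0,1],[-0.05,0.017,0,0,0,0,1],[-0.05,0.017,0,0,0,0,1],[-0.05,0.017,0,0,0,0,1],[-0.05,0.017,0,0,0,0,1],[-0.05,0.017,0,0,0,0,1],[-0.05,0.017,0,0,0,0,1],[-0.05,0.017,0,0,0,0,1],[-0.05,0.017,0,0,0,0,1],[-0.05,0.017,0,0,0,0,1],[-0.05,0.017,0,0,0,0,1],[-0.05,0.017,0,0,0,0,1],[-0.05,0.018,0,0,0,0,1],[-0.037,0.015,0,0,0,0,1],[0,0,0,0,0,0,1],[0,0,0,0,0,0,1]]'
python3 - <<'E'
from h import *
to([.523,-.339,.275],tool(-.16)); grab('wrist','w2')
E
```

```text
t: 6.02
eef_pos: [0.5286, -0.3911, 0.2678]
ee_rot: [-2.39, -2.034, 0.0]
wrist_force: [0.1, -0.4, -2.2]
gripper_width: 0.0087
gripper_force: 58.7
t 6.03 j [-0.7422  0.4164  1.3266  0.0003  1.4018 -0.5819] pos [ 0.5286 -0.3911  0.2678] F [ 0.0692 -0.3745 -2.2334] w 0.0087 gf 58.7
 rot now [-0.0025 -0.002  -0.0004] shift in new axes [ 0.0506 -0.0138 -0.0072] in old axes [ 0.0506 -0.0139 -0.007 ]
```

View pics/w2.png

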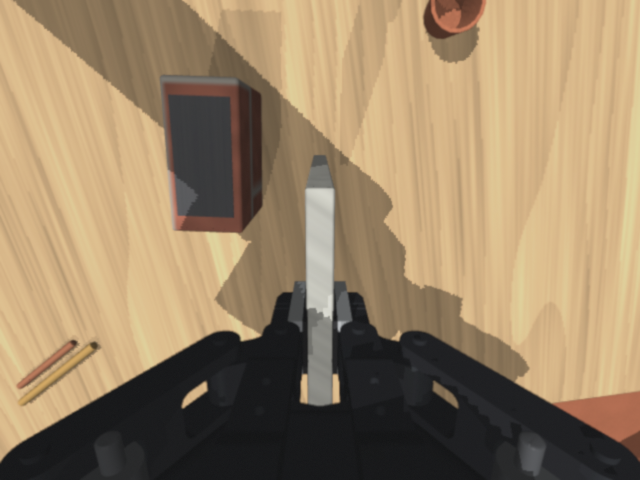

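```bash
python3 - <<'E'
from h import *
c=cal('w2')
P=np.array([onz(c,p,.114)[:2] for p in [(162,77),(239,79),(243,231),(175,229)]]);print(P,P.mean(0),np.linalg.norm(P-np.roll(P,-1,0),axis=1))
d=(P[0]+P[1]-P[2]-P[3])/2;a=np.arctan2(d[1],d[0])-np.pi/2;f=P[1]-P[2];af=np.arctan2(f[1],f[0])-np.pi/2;print('yaw',a,'far edge yaw',af)
b=P.mean(0)
print('glue etc crucible',onz(c,(456,10),.045)[:2])
# board in hand: top edge at far end
s=env.get_state();C=Ro.from_rotvec(s['ee_rot']);zt=s['eef_pos'][2]+.032
for z in(zt,): 
  for p in[(305,187),(335,187)]:
    q=onz(c,p,z);print('board top',C.inv().apply(q-s['eef_pos']))
np.save('brick.npy',[b[0],b[1],a])
E
```

```text
[[ 0.4235 -0.2578]
 [ 0.4837 -0.2693]
 [ 0.459  -0.3925]
 [ 0.399  -0.3809]] [ 0.4413 -0.3251] [0.0613 0.1257 0.0611 0.1255]
yaw -0.19679849625182033 far edge yaw -0.19773515740032432
glue etc crucible [ 0.6832 -0.2317]
board top [ 0.0552 -0.0043 -0.0319]
board top [ 0.0552  0.0054 -0.0319]
```

```bash
python3 - <<'E'
from h import *
x,y=.4410,-.3252;a=-.19
R=tool(a,.22);f=lambda u,z:[x+np.cos(a)*u,y+np.sin(a)*u,z]
to(f(.041,.275),R); to(f(.041,.1396),R)
E
```

```text
t 6.08 j [-0.7415  0.4156  1.3268  0.0003  1.4018 -0.5819] pos [ 0.5288 -0.3907  0.2683] F [ 0.3492 -0.4752 -2.2842] w 0.0092 gf 58.7
 rot now [-0.222  -0.0049  0.03  ] shift in new axes [ 0.0478 -0.0547 -0.0191] in old axes [ 0.0495 -0.0561 -0.0065]
t 6.08 j [-0.7415  0.4156  1.3268  0.0003  1.4018 -0.5819] pos [ 0.5288 -0.3907  0.2683] F [ 0.3492 -0.4752 -2.2842] w 0.0092 gf 58.7
 rot now [-0.222  -0.0049  0.03  ] shift in new axes [ 0.0478 -0.0842  0.113 ] in old axes [ 0.0493 -0.0558  0.1289]
```

```bash
python3 -m creep '[[0,0,0,-0.111,0,0.015,1],[0,0,0,-0.111,-0.005,0.015,1],[0.016,-0.018,-0.006,0,0,0,1],[0.016,-0.018,-0.006,0,0,0,1],[0.016,-0.018,-0.006,0,0,0,1],[0,0,0,0,0,0,1],[0,0,0,0,0,0,1]]'
python3 - <<'E'
from h import *
x,y=.4410,-.3252;a=-.19
R=tool(a,.22);f=lambda u,z:[x+np.cos(a)*u,y+np.sin(a)*u,z]
to(f(.041,.275),R); to(f(.041,.1396),R)
E
```

```text
t: 6.95
eef_pos: [0.4833, -0.3339, 0.2753]
ee_rot: [2.283, 1.886, 0.208]
wrist_force: [0.6, -0.4, -1.1]
gripper_width: 0.0092
gripper_force: 59.1
t 6.95 j [-0.8026  0.2005  1.6474  0.14    1.1129 -0.6637] pos [ 0.4833 -0.3339  0.2753] F [ 0.5893 -0.4465 -1.0757] w 0.0092 gf 59.1
 rot now [0.0028 0.0023 0.0008] shift in new axes [ 0.0005 -0.0022 -0.0002] in old axes [ 0.0005 -0.0022 -0.0002]
t 6.95 j [-0.8026  0.2005  1.6474  0.14    1.1129 -0.6637] pos [ 0.4833 -0.3339  0.2753] F [ 0.5893 -0.4465 -1.0757] w 0.0092 gf 59.1
 rot now [0.0028 0.0023 0.0008] shift in new axes [ 0.0005 -0.0317  0.1319] in old axes [ 0.0009 -0.0321  0.1319]
```

```bash
python3 -m creep '[[0,-0.0075,0.03,0,0,0,1],[0,-0.0075,0.03,0,0,0,1],[0,-0.0072,0.03,0,0,0,1],[0,-0.005,0.022,0,0,0,1],[0,-0.003,0.013,0,0,0,1],[0,-0.0015,0.006,0,0,0,1],[0,0,0,0,0,0,1],[0,0,0,0,0,0,1]]'
```

```text
t: 7.95
eef_pos: [0.4814, -0.3346, 0.1411]
ee_rot: [2.283, 1.885, 0.208]
wrist_force: [-0.3, 0.4, -1.6]
gripper_width: 0.0091
gripper_force: 59.2
```

```bash
python3 -m creep '[[0,-0.0005,0.002,0,0,0,1],[0,0,0,0,0,0,1]]'; python3 -m creep '[[0,-0.0003,0.0013,0,0,0,1],[0,0,0,0,0,0,1]]'; python3 -m creep '[[0,-0.0003,0.001,0,0,0,1],[0,0,0,0,0,0,1]]'
```

```text
t: 8.2
eef_pos: [0.4808, -0.3341, 0.1384]
ee_rot: [2.284, 1.886, 0.208]
wrist_force: [-0.2, -0.8, -1.7]
gripper_width: 0.0093
gripper_force: 59.2
t: 8.45
eef_pos: [0.4811, -0.3344, 0.1375]
ee_rot: [2.283, 1.885, 0.208]
wrist_force: [-2.1, 0.9, 5.2]
gripper_width: 0.0093
gripper_force: 60.1
t: 8.7
eef_pos: [0.4812, -0.3346, 0.1374]
ee_rot: [2.282, 1.885, 0.209]
wrist_force: [-4.5, 1.8, 14.0]
gripper_width: 0.0092
gripper_force: 61.6
```

```bash
python3 -m creep '[[0,0.0002,-0.001,0,0,0,1],[0,0,0,0,0,0,0.4],[0,0,0,0,0,0,0.4],[0,0,0,0,0,0,0.4],[0,0,0,0,0,0,0.4],[0,0,-0.02,0,0,0,0.4],[0,0,-0.03,0,0,0,0.4],[0,0,-0.04,0,0,0,0.4],[0,0,-0.04,0,0,0,0.4],[0,0,0,0,0,0,0.4]]'
python3 - <<'E'
from h import *
grab('scene','s2');a=cv2.imread('pics/s2.png')[90:290,160:360];a=cv2.resize(a,(600,600),interpolation=cv2.INTER_CUBIC);cv2.imwrite('pics/s2c.png',a)
grab('side','d2')
E
```

```text
t: 9.95
eef_pos: [0.4538, -0.33, 0.2672]
ee_rot: [2.279, 1.882, 0.208]
wrist_force: [-0.3, 0.3, 0.5]
gripper_width: 0.0516
gripper_force: 0.0
```

View pics/s2c.png

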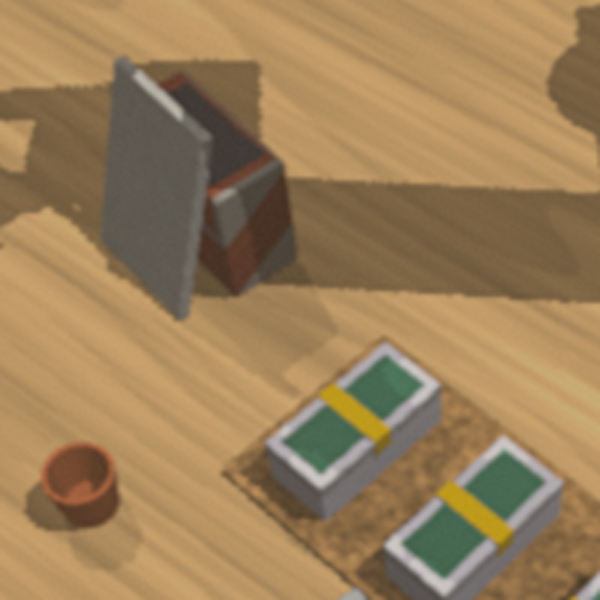

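```bash
python3 -m creep '[[0,0,-0.01,0.11,0,0,0.3],[0,0,-0.01,0.11,0,0,0.2],[0,0,0,0,0,-0.182,0],[0,0,0,0,0,-0.182,0],[0,0,0,0,0,-0.182,0],[0,0,0,0,0,-0.182,0],[0,0,0,0,0,-0.182,0],[0,0,0,0,0,-0.182,0],[0,0,0,0,0,-0.182,0],[0,0,0,0,0,-0.182,0],[0,0,0,0,0,-0.182,0],[0,0,0,0,0,0,0]]'
python3 - <<'E'
from h import *
to([.52,.02,.30],tool(1.45))
c=cal('s2');F=lambda p:np.array(p)/3+[160,90]
b=np.load('brick.npy');
for p in[(103,242),(182,318)]:
    q=onz(c,F(p),.001)[:2]-b[:2];a=b[2];print('foot brick frame',np.cos(a)*q[0]+np.sin(a)*q[1],-np.sin(a)*q[0]+np.cos(a)*q[1])
E
```

```text
t: 11.55
eef_pos: [0.4489, -0.3271, 0.2814]
ee_rot: [-0.196, -3.135, -0.0]
wrist_force: [-0.3, -0.2, 0.7]
gripper_width: 0.0854
gripper_force: 0.0
t 11.55 j [-0.7539  0.2525  1.5382 -0.0003  1.3514 -2.1998] pos [ 0.4489 -0.3271  0.2814] F [-0.3352 -0.2092  0.7153] w 0.0854 gf 0.0
 rot now [ 0.0001 -0.0007 -0.0041] shift in new axes [-0.0288  0.3532 -0.0186] in old axes [-0.0273  0.3533 -0.0186]
foot brick frame 0.07324204792991319 -0.052398891837520334
foot brick frame 0.07046732900956437 0.05332236151836974
```

```bash
python3 -m creep '[[-0.004,0.03,-0.003,0,0,-0.004,0],[-0.004,0.05,-0.003,0,0,0,0],[-0.004,0.05,-0.003,0,0,0,0],[-0.004,0.05,-0.003,0,0,0,0],[-0.004,0.05,-0.003,0,0,0,0],[-0.004,0.05,-0.003,0,0,0,0],[-0.004,0.05,0,0,0,0,0],[0,0.023,0,0,0,0,0],[0,0,0,0,0,0,0],[0,0,0,0,0,0,0]]'
python3 - <<'E'
from h import *
to([.52,.02,.30],tool(1.45)); grab('wrist','w3')
E
```

```text
t: 12.8
eef_pos: [0.519, 0.0189, 0.3]
ee_rot: [0.19, 3.135, -0.004]
wrist_force: [0.5, -0.6, -0.5]
gripper_width: 0.0852
gripper_force: 0.0
t 12.80 j [-0.0948  0.1831  1.5842 -0.0025  1.3737 -1.544 ] pos [0.519  0.0189 0.3   ] F [ 0.5009 -0.6033 -0.5406] w 0.0852 gf 0.0
 rot now [-0.0024  0.0007 -0.0003] shift in new axes [-0.0009  0.0012  0.    ] in old axes [-0.0009  0.0012  0.    ]
```

View pics/w3.png

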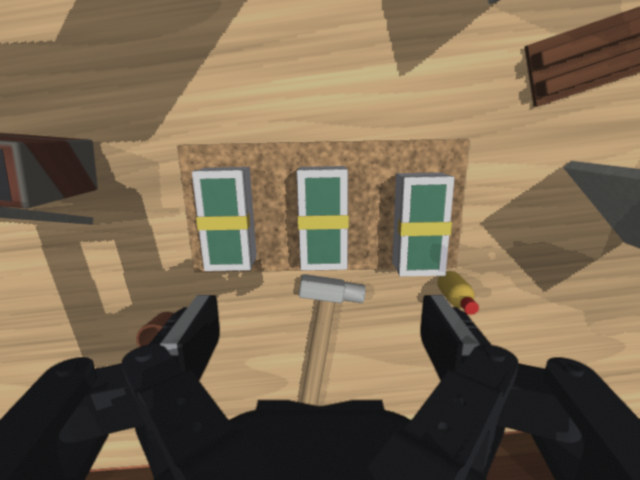

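```bash
python3 - <<'E'
from h import *
c=cal('w3')
for n,P in enumerate([[(194,171),(242,169),(249,270),(204,272)],[(299,169),(346,169),(347,269),(300,270)],[(403,176),(453,177),(446,275),(400,275)]]):
    Q=np.array([onz(c,p,.052)[:2] for p in P]);d=(Q[2]+Q[3]-Q[0]-Q[1]);a=np.arctan2(d[1],d[0]);m=Q.mean(0);print(n,m,'yaw',a,np.linalg.norm(Q-np.roll(Q,-1,0),axis=1))
    to([m[0],m[1],.019],tool(a+np.pi/2))
M=np.array([onz(c,p,.006)[:2] for p in [(178,144),(469,139),(457,269),(193,271)]]);print('mat',M,M.mean(0));print('glue',onz(c,(470,306),.08)[:2],'hammer',[onz(c,p,.02)[:2] for p in [(302,280),(365,292)]])
E
```

```text
0 [ 0.5344 -0.0995] yaw -0.12123247314475653 [0.0543 0.122  0.0556 0.1226]
t 12.85 j [-0.0955  0.1829  1.584  -0.0024  1.3738 -1.5444] pos [0.519  0.0186 0.3002] F [ 0.1411 -0.6768  0.3964] w 0.0852 gf 0.0
 rot now [-0.0023  0.001  -0.0002] shift in new axes [-0.0296 -0.1154  0.2812] in old axes [-0.0293 -0.1148  0.2815]
1 [0.5471 0.0179] yaw -0.10895831558053728 [0.0526 0.1206 0.0574 0.1219]
t 12.85 j [-0.0955  0.1829  1.584  -0.0024  1.3738 -1.5444] pos [0.519  0.0186 0.3002] F [ 0.1411 -0.6768  0.3964] w 0.0852 gf 0.0
 rot now [-0.0023  0.001  -0.0125] shift in new axes [-0.028   0.0023  0.2812] in old axes [-0.0277  0.0034  0.2812]
2 [0.5694 0.1367] yaw -0.08168144725735972 [0.0566 0.1197 0.0566 0.1208]
t 12.85 j [-0.0955  0.1829  1.584  -0.0024  1.3738 -1.5444] pos [0.519  0.0186 0.3002] F [ 0.1411 -0.6768  0.3964] w 0.0852 gf 0.0
 rot now [-0.0024  0.0009 -0.0398] shift in new axes [-0.0405  0.1218  0.2812] in old axes [-0.0354  0.1239  0.2809]
mat [[ 0.4398 -0.1487]
 [ 0.4771  0.2064]
 [ 0.6476  0.1905]
 [ 0.6072 -0.1684]] [0.5429 0.0199]
glue [0.6625 0.1779] hammer [array([ 0.6321, -0.0202]), array([0.6598, 0.0617])]
```

```bash
python3 -m creep '[[-0.01,-0.038,0,0,0,0,0],[-0.01,-0.038,0.04,0,0,0,0],[-0.0095,-0.039,0.05,0,0,0,0],[0,0,0.055,0,0,0,0],[0,0,0.055,0,0,0,0],[0,0,0.05,0,0,0,0],[0,0,0.027,0,0,0,0],[0,0,0.01,0,0,0,0],[0,0,0,0,0,0,0]]'
python3 - <<'E'
from h import *
to([.5344,-.0995,.013],tool(1.45))
E
```

```text
t: 13.98
eef_pos: [0.5351, -0.0985, 0.0151]
ee_rot: [0.189, 3.135, -0.003]
wrist_force: [0.0, 0.0, -0.1]
gripper_width: 0.0853
gripper_force: 0.0
t 13.97 j [-0.308   0.5655  1.8305 -0.0023  0.744  -1.7563] pos [ 0.5351 -0.0985  0.0151] F [ 0.0041  0.0485 -0.0922] w 0.0853 gf 0.0
 rot now [-0.0018  0.0013  0.0001] shift in new axes [ 0.0006 -0.0011  0.0021] in old axes [ 0.0006 -0.0011  0.0021]
```

```bash
cat > tq.py <<'E'
from h import *
T=[];Fs=[]
for i in range(6):
    env.get_image('side');s=env.get_state();C=Ro.from_rotvec(s['ee_rot']);T.append(C.inv().apply(s['torque']));Fs.append(C.inv().apply(s['wrist_force']))
print('t %.2f'%s['t'],'pos',s['eef_pos'],'rv',s['ee_rot'],'w %.4f'%s['gripper_width'],'torque tool',np.mean(T,0),np.std(T,0),'F',np.mean(Fs,0))
E
python3 -m creep '[[0,-0.001,0.002,0,0,0,1],[0,0,0,0,0,0,1],[0,0,0,0,0,0,1],[0,0,0,0,0,0,1],[0,0,0,0,0,0,1],[0,0,-0.03,0,0,0,1],[0,0,-0.05,0,0,0,1],[0,0,-0.05,0,0,0,1],[0,0,0,0,0,0,1],[0,0,0,0,0.15,0,1],[0,0,0,0,0.15,0,1],[0,0,0,0,0,0,1],[0,0,0,0,0,0,1],[0,0,0,0,0,0,1],[0,0,0,0,0,0,1],[0,0,0,0,0,0,1]]' 60; python3 tq.py
python3 -m creep '[[0,0,0,0,-0.15,0,1],[0,0,0,0,-0.15,0,1],[0,0,0,0,-0.15,0,1],[0,0,0,0,-0.15,0,1],[0,0,0,0,0,0,1],[0,0,0,0,0,0,1],[0,0,0,0,0,0,1],[0,0,0,0,0,0,1],[0,0,0,0,0,0,1]]'; python3 tq.py
```

```text
t: 15.98
eef_pos: [0.5346, -0.0986, 0.1436]
ee_rot: [-0.17, -2.84, -0.023]
wrist_force: [-0.3, -1.7, -3.4]
gripper_width: 0.0555
gripper_force: 65.6
t 16.27 pos [ 0.5349 -0.0986  0.1432] rv [-0.1701 -2.8388 -0.0228] w 0.0557 torque tool [ 0.0154 -0.2559  0.0061] [0.0226 0.0289 0.034 ] F [-0.9053  0.3658  2.607 ]
t: 17.4
eef_pos: [0.5355, -0.0986, 0.1431]
ee_rot: [0.169, 2.836, -0.028]
wrist_force: [-0.2, 0.1, -2.1]
gripper_width: 0.0554
gripper_force: 65.7
t 17.70 pos [ 0.5348 -0.0985  0.1431] rv [ 0.169   2.8354 -0.0283] w 0.0555 torque tool [ 0.0114  0.2679 -0.0062] [0.0179 0.0203 0.0453] F [ 0.962  -0.5465  2.022 ]
```

```bash
python3 -m creep '[[0,0,0,0,0.08,0,1],[0,0,0,0,0.08,0,1],[0,0,0,0,0.08,0,1],[0,0,0,0,0,0,1],[0,0,0,0,0,0,1],[0,0,0,0,0,0,1]]'; python3 tq.py
python3 -m creep '[[0,0,0,0,0.12,0,1],[0,0,0,0,0.12,0,1],[0,0,0,0,0.12,0,1],[0,0,0,0,0,0,1],[0,0,0,0,0,0,1],[0,0,0,0,0,0,1],[0,0,0,0,0,0,1],[0,0,0,0,-0.08,0,1],[0,0,0,0,-0.08,0,1],[0,0,0,0,-0.08,0,1],[0,0,0,0,0,0,1],[0,0,0,0,0,0,1],[0,0,0,0,0,0,1]]'; python3 tq.py
```

```text
t: 18.45
eef_pos: [0.5338, -0.0983, 0.1429]
ee_rot: [0.184, 3.075, -0.008]
wrist_force: [-0.5, -0.5, -2.6]
gripper_width: 0.0555
gripper_force: 65.7
t 18.75 pos [ 0.5347 -0.0985  0.1432] rv [ 0.1838  3.0742 -0.0085] w 0.0552 torque tool [-0.0044  0.0602  0.0072] [0.0112 0.0397 0.041 ] F [ 0.1892 -0.044   2.3999]
t: 20.38
eef_pos: [0.5356, -0.0987, 0.1432]
ee_rot: [-0.184, -3.078, -0.002]
wrist_force: [0.6, -0.3, -3.0]
gripper_width: 0.0553
gripper_force: 65.7
t 20.68 pos [ 0.535  -0.0985  0.1429] rv [-0.1839 -3.0775 -0.0027] w 0.0554 torque tool [ 0.0261 -0.0329 -0.0132] [0.042  0.0212 0.0305] F [0.0142 0.2102 2.7904]
```

```bash
python3 -m creep '[[0,0,0,0,-0.06,0,1],[0,0,0.04,0,0,0,1],[0,0,0.045,0,0,0,1],[0,0,0.03,0,0,0,1],[0,0,0.01,0,0,0,1],[0,0,0.003,0,0,0,1],[0,0,0,0,0,0,1]]'
python3 - <<'E'
from h import *
to([.5344,-.0995,.013],tool(1.45))
E
```

```text
t: 21.55
eef_pos: [0.536, -0.0991, 0.0161]
ee_rot: [0.187, 3.133, -0.004]
wrist_force: [-0.2, 0.5, -2.5]
gripper_width: 0.0551
gripper_force: 65.7
t 21.55 j [-0.3085  0.5641  1.8296 -0.0022  0.7441 -1.7584] pos [ 0.536  -0.0991  0.0161] F [-0.1593  0.4731 -2.505 ] w 0.0551 gf 65.7
 rot now [-0.0022  0.0035  0.0014] shift in new axes [ 0.0016 -0.0006  0.0031] in old axes [ 0.0016 -0.0006  0.003 ]
```

```bash
python3 -m creep '[[0,0,0.002,0,0,0,1],[0,0,0.001,0,0,0,1],[0,0,0,0,0,0,0],[0,0,0,0,0,0,0],[0,0,0,0,0,0,0],[0,0,-0.05,0,0,0,0],[0,0,-0.05,0,0,0,0],[0,0,0,0,0,-0.012,0]]'
python3 - <<'E'
from h import *
to([.5471,.0179,.013],tool(1.462))
E
```

```text
t: 22.55
eef_pos: [0.5381, -0.0996, 0.1159]
ee_rot: [0.167, 3.128, -0.006]
wrist_force: [0.2, -0.5, 0.2]
gripper_width: 0.0855
gripper_force: 0.0
t 22.55 j [-0.3082  0.4125  1.7594 -0.0018  0.9595 -1.771 ] pos [ 0.5381 -0.0996  0.1159] F [ 0.2257 -0.4723  0.2131] w 0.0855 gf 0.0
 rot now [-0.0035  0.0097  0.0018] shift in new axes [0.0038 0.1178 0.1029] in old axes [0.0045 0.1181 0.1024]
```

```bash
python3 -m creep '[[0,0.04,0,-0.003,0.01,0.002,0],[0.002,0.04,0,0,0,0,0],[0.002,0.038,0.01,0,0,0,0],[0,0,0.04,0,0,0,0],[0,0,0.04,0,0,0,0],[0,0,0.013,0,0,0,0],[0,0,0,0,0,0,0]]'
python3 - <<'E'
from h import *
to([.5471,.0179,.013],tool(1.462))
E
```

```text
t: 23.42
eef_pos: [0.5419, 0.0193, 0.0082]
ee_rot: [-0.171, -3.126, -0.003]
wrist_force: [0.2, -0.3, 0.3]
gripper_width: 0.0856
gripper_force: 0.0
t 23.43 j [-0.0927  0.5793  1.8277  0.0018  0.7455 -1.5553] pos [0.5419 0.0193 0.0082] F [ 0.2036 -0.2578  0.2974] w 0.0856 gf 0.0
 rot now [ 0.0011 -0.0109 -0.0007] shift in new axes [-0.0053 -0.0008 -0.0048] in old axes [-0.0052 -0.0008 -0.0048]
```

```bash
python3 -m creep '[[-0.005,0,-0.005,0,-0.01,0,0],[0,-0.001,0,0,0,0,0],[0,0,0,0,0,0,1],[0,0,0,0,0,0,1],[0,0,0,0,0,0,1],[0,0,0,0,0,0,1],[0,0,-0.03,0,0,0,1],[0,0,-0.05,0,0,0,1],[0,0,-0.05,0,0,0,1],[0,0,0,0,0,0,1],[0,0,0,0,0.15,0,1],[0,0,0,0,0.15,0,1],[0,0,0,0,0,0,1],[0,0,0,0,0,0,1],[0,0,0,0,0,0,1],[0,0,0,0,0,0,1],[0,0,0,0,0,0,1]]' 60; python3 tq.py
python3 -m creep '[[0,0,0,0,-0.08,0,1],[0,0,0,0,-0.08,0,1],[0,0,0,0,-0.08,0,1],[0,0,0,0,0,0,1],[0,0,0,0,0,0,1],[0,0,0,0,0,0,1]]'; python3 tq.py
python3 -m creep '[[0,0,0,0,-0.12,0,1],[0,0,0,0,-0.12,0,1],[0,0,0,0,-0.12,0,1],[0,0,0,0,0,0,1],[0,0,0,0,0,0,1],[0,0,0,0,0,0,1],[0,0,0,0,0,0,1],[0,0,0,0,0.08,0,1],[0,0,0,0,0.08,0,1],[0,0,0,0,0.08,0,1],[0,0,0,0,0,0,1],[0,0,0,0,0,0,1],[0,0,0,0,0,0,1]]'; python3 tq.py
```

```text
t: 25.55
eef_pos: [0.5473, 0.0178, 0.1447]
ee_rot: [-0.155, -2.841, -0.025]
wrist_force: [0.5, -0.3, -1.9]
gripper_width: 0.0553
gripper_force: 68.2
t 25.85 pos [0.5477 0.0177 0.1442] rv [-0.1552 -2.8398 -0.0249] w 0.0552 torque tool [-0.0047 -0.2237  0.005 ] [0.0388 0.0397 0.0244] F [-0.9343 -0.12    2.8039]
t: 26.6
eef_pos: [0.5484, 0.0175, 0.1441]
ee_rot: [-0.169, -3.079, -0.007]
wrist_force: [-0.0, 0.2, -3.2]
gripper_width: 0.0559
gripper_force: 68.4
t 26.90 pos [0.5477 0.0176 0.144 ] rv [-0.1685 -3.0785 -0.0067] w 0.0552 torque tool [ 0.0075  0.009  -0.0028] [0.0193 0.0167 0.0399] F [ 0.4693 -0.5242  3.1441]
t: 28.52
eef_pos: [0.5466, 0.0178, 0.1439]
ee_rot: [0.168, 3.076, -0.003]
wrist_force: [-0.5, -0.1, -2.7]
gripper_width: 0.0553
gripper_force: 68.6
t 28.82 pos [0.5474 0.0177 0.1443] rv [ 0.1682  3.075  -0.0035] w 0.0555 torque tool [-0.0023 -0.0313  0.0067] [0.0168 0.0274 0.0258] F [0.2133 0.2335 2.8163]
```

```bash
python3 tq.py; python3 -m creep '[[0,0,0,0,-0.12,0,1],[0,0,0,0,-0.12,0,1],[0,0,0,0,0,0,1],[0,0,0,0,0,0,1],[0,0,0,0,0,0,1],[0,0,0,0,0,0,1],[0,0,0,0,0,0,1]]'; python3 tq.py; python3 tq.py
```

```text
t 29.12 pos [0.5476 0.0176 0.1442] rv [ 0.1684  3.0751 -0.0035] w 0.0551 torque tool [-0.0025  0.0161 -0.    ] [0.0278 0.0374 0.0141] F [ 0.1048 -0.1565  2.6127]
t: 30.0
eef_pos: [0.5481, 0.0176, 0.1442]
ee_rot: [0.156, 2.836, -0.022]
wrist_force: [-0.3, -0.0, -3.3]
gripper_width: 0.0551
gripper_force: 68.7
t 30.30 pos [0.5475 0.0177 0.1441] rv [ 0.1555  2.836  -0.022 ] w 0.0554 torque tool [-0.0133  0.2208 -0.017 ] [0.0334 0.016  0.0277] F [0.7726 0.309  2.6897]
t 30.60 pos [0.5476 0.0177 0.1442] rv [ 0.1555  2.8358 -0.022 ] w 0.0553 torque tool [-0.004   0.1975  0.0031] [0.0201 0.0309 0.0258] F [ 0.8825 -0.1691  2.5818]
```

```bash
python3 -m creep '[[0,0,0,0,0.15,0,1],[0,0,0,0,0.15,0,1],[0,0,0.04,0,0,0,1],[0,0,0.045,0,0,0,1],[0,0,0.03,0,0,0,1],[0,0,0.012,0,0,0,1],[0,0,0,0,0,0,1],[0,0,0,0,0,0,1]]'
python3 - <<'E'
from h import *
to([.5471,.0179,.0135],tool(1.462))
E
```

```text
t: 31.6
eef_pos: [0.5488, 0.0177, 0.018]
ee_rot: [0.171, 3.133, 0.002]
wrist_force: [-0.1, 0.1, -2.3]
gripper_width: 0.0552
gripper_force: 68.7
t 31.60 j [-0.0943  0.5643  1.8196  0.0016  0.7539 -1.5569] pos [0.5488 0.0177 0.018 ] F [-0.0858  0.0785 -2.3202] w 0.0552 gf 68.7
 rot now [ 0.0012  0.0037 -0.0006] shift in new axes [0.0017 0.     0.0045] in old axes [0.0018 0.     0.0045]
```

```bash
python3 -m creep '[[0,0,0.003,0,0,0,1],[0,0,0.0008,0,0,0,1],[0,0,0,0,0,0,0],[0,0,0,0,0,0,0],[0,0,0,0,0,0,0],[0,0,-0.05,0,0,0,0],[0,0,-0.05,0,0,-0.027,0],[0,0.03,0,0,0,0,0],[0,0.045,0,0,0,0,0],[0,0.042,0,0,0,0,0],[0,0,0,0,0,0,0]]'
python3 - <<'E'
from h import *
to([.5694,.1367,.013],tool(1.489))
E
```

```text
t: 32.98
eef_pos: [0.5574, 0.1368, 0.1135]
ee_rot: [0.124, 3.137, 0.003]
wrist_force: [-0.5, -0.4, -0.6]
gripper_width: 0.0854
gripper_force: 0.0
t 32.98 j [ 0.1195  0.4509  1.6961  0.0015  0.992  -1.373 ] pos [0.5574 0.1368 0.1135] F [-0.4756 -0.3775 -0.626 ] w 0.0854 gf 0.0
 rot now [0.0018 0.0023 0.0026] shift in new axes [-0.012   0.0009  0.1005] in old axes [-0.0118  0.0007  0.1005]
```

Now T2: grasp, lift, tilt both ways.

```bash
sed -i 's/range(6)/range(8)/' tq.py
python3 -m creep '[[-0.012,0.001,0.03,0,0,0,0],[0,0,0.04,0,0,0,0],[0,0,0.03,0,0,0,0],[0,0,0,0,0,0,0],[0,0,0,0,0,0,1],[0,0,0,0,0,0,1],[0,0,0,0,0,0,1],[0,0,0,0,0,0,1],[0,0,-0.03,0,0,0,1],[0,0,-0.05,0,0,0,1],[0,0,-0.05,0,0,0,1],[0,0,0,0,0.15,0,1],[0,0,0,0,0.15,0,1],[0,0,0,0,0,0,1],[0,0,0,0,0,0,1],[0,0,0,0,0,0,1],[0,0,0,0,0,0,1],[0,0,0,0,0,0,1]]' 60; python3 tq.py
python3 -m creep '[[0,0,0,0,-0.15,0,1],[0,0,0,0,-0.15,0,1],[0,0,0,0,-0.15,0,1],[0,0,0,0,-0.15,0,1],[0,0,0,0,0,0,1],[0,0,0,0,0,0,1],[0,0,0,0,0,0,1],[0,0,0,0,0,0,1],[0,0,0,0,0,0,1]]'; python3 tq.py
```

```text
t: 35.22
eef_pos: [0.5689, 0.1344, 0.1439]
ee_rot: [-0.117, -2.842, -0.019]
wrist_force: [0.8, -1.0, -2.8]
gripper_width: 0.0554
gripper_force: 66.1
t 35.62 pos [0.5693 0.1343 0.1435] rv [-0.117  -2.8413 -0.0191] w 0.0551 torque tool [ 0.0347 -0.2743 -0.0118] [0.0314 0.0233 0.029 ] F [-0.7608 -0.2431  2.5923]
t: 36.75
eef_pos: [0.5699, 0.1341, 0.1435]
ee_rot: [0.118, 2.838, -0.016]
wrist_force: [0.7, -0.5, -2.8]
gripper_width: 0.0552
gripper_force: 66.1
t 37.15 pos [0.5692 0.1343 0.1435] rv [ 0.1171  2.8375 -0.0162] w 0.0551 torque tool [-0.0173  0.2563  0.0038] [0.0188 0.0177 0.0311] F [0.7963 0.0262 2.4059]
```

```bash
python3 -m creep '[[0,0,0,0,0.15,0,1],[0,0,0,0,0.15,0,1],[0,0,0.04,0,0,0,1],[0,0,0.045,0,0,0,1],[0,0,0.03,0,0,0,1],[0,0,0.011,0,0,0,1],[0,0,0,0,0,0,1],[0,0,0,0,0,0,1]]'
python3 - <<'E'
from h import *
to([.5694,.1367,.0135],tool(1.489))
E
```

```text
t: 38.15
eef_pos: [0.5706, 0.1346, 0.0186]
ee_rot: [0.129, 3.135, 0.002]
wrist_force: [-0.4, -0.5, -2.4]
gripper_width: 0.0555
gripper_force: 66.5
t 38.15 j [ 0.1134  0.5979  1.7339  0.001   0.8055 -1.3759] pos [0.5706 0.1346 0.0186] F [-0.4291 -0.458  -2.3777] w 0.0555 gf 66.5
 rot now [ 0.0015  0.0041 -0.0005] shift in new axes [0.0014 0.002  0.0051] in old axes [0.0014 0.002  0.0051]
```

```bash
python3 -m creep '[[0,0,0.003,0,0,0,1],[0,0,0.0013,0,0,0,1],[0,0,0,0,0,0,0],[0,0,0,0,0,0,0],[0,0,0,0,0,0,0],[0,0,-0.05,0,0,0,0],[0,0,-0.05,0,0,0.027,0],[0,-0.03,0,0,0,0,0],[0,-0.045,0,0,0,0,0],[0,-0.043,0,0,0,0,0],[0,0,0,0,0,0,0]]'
python3 - <<'E'
from h import *
to([.5485,.0177,.0138],tool(1.462))
E
```

```text
t: 39.52
eef_pos: [0.5561, 0.0145, 0.113]
ee_rot: [0.177, 3.135, 0.001]
wrist_force: [0.1, 0.9, -0.0]
gripper_width: 0.0856
gripper_force: 0.0
t 39.52 j [-0.0984  0.4309  1.735   0.0006  0.9741 -1.5568] pos [0.5561 0.0145 0.113 ] F [ 0.0697  0.9476 -0.0161] w 0.0856 gf 0.0
 rot now [ 0.0005  0.0016 -0.0039] shift in new axes [0.0079 0.0023 0.0992] in old axes [0.0081 0.0022 0.0992]
```

```bash
python3 -m creep '[[0.008,0.002,0.03,0,0,-0.004,0],[0,0,0.04,0,0,0,0],[0,0,0.029,0,0,0,0],[0,0,0,0,0,0,0],[0,0,0,0,0,0,1],[0,0,0,0,0,0,1],[0,0,0,0,0,0,1],[0,0,0,0,0,0,1],[0,0,-0.03,0,0,0,1],[0,0,-0.05,0,0,0,1],[0,0,-0.06,0,0,0,1],[0,0,0,0,0.15,0,1],[0,0,0,0,0.15,0,1],[0,0,0,0,0,0,1],[0,0,0,0,0,0,1],[0,0,0,0,0,0,1],[0,0,0,0,0,0,1],[0,0,0,0,0,0,1]]' 60; python3 tq.py
python3 -m creep '[[0,0,0,0,-0.15,0,1],[0,0,0,0,-0.15,0,1],[0,0,0,0,-0.15,0,1],[0,0,0,0,-0.15,0,1],[0,0,0,0,0,0,1],[0,0,0,0,0,0,1],[0,0,0,0,0,0,1],[0,0,0,0,0,0,1],[0,0,0,0,0,0,1]]'; python3 tq.py
python3 - <<'E'
from h import *
x,y,a=.441,-.3252,-.19
to([x+np.cos(a)*.17,y+np.sin(a)*.17,.158],tool(1.462))
E
```

```text
t: 41.78
eef_pos: [0.5483, 0.0199, 0.1545]
ee_rot: [-0.149, -2.841, -0.024]
wrist_force: [0.4, 0.4, -3.1]
gripper_width: 0.0553
gripper_force: 70.1
t 42.17 pos [0.5487 0.0198 0.154 ] rv [-0.1495 -2.8398 -0.0241] w 0.0550 torque tool [-0.0034 -0.2195 -0.0165] [0.0297 0.0097 0.0256] F [-0.8175  0.2965  2.6751]
t: 43.3
eef_pos: [0.5493, 0.0197, 0.1541]
ee_rot: [0.15, 2.836, -0.021]
wrist_force: [0.1, -0.3, -2.6]
gripper_width: 0.0554
gripper_force: 70.1
t 43.70 pos [0.5486 0.0198 0.1541] rv [ 0.1499  2.8362 -0.0212] w 0.0552 torque tool [ 0.0008  0.2448 -0.0067] [0.0162 0.0265 0.0179] F [ 0.6279 -0.102   2.5601]
t 43.70 j [-0.0866  0.2522  1.9564 -0.0076  0.6313 -1.5463] pos [0.5486 0.0198 0.1541] F [ 1.0958 -0.3507 -2.5475] w 0.0552 gf 70.1
 rot now [0.0016 0.3017 0.0032] shift in new axes [-0.1    -0.3685 -0.0039] in old axes [-0.0956 -0.3688  0.0252]
```

```bash
python3 -m creep '[[0,0,0,0,0.08,0,1],[0,0,0,0,0.08,0,1],[0,0,0,0,0.08,0,1],[0,0,0,0,0,0,1],[0,0,0,0,0,0,1],[0,0,0,0,0,0,1]]'; python3 tq.py; python3 tq.py
python3 -m creep '[[0,0,0,0,0.12,0,1],[0,0,0,0,0.12,0,1],[0,0,0,0,0.12,0,1],[0,0,0,0,0,0,1],[0,0,0,0,0,0,1],[0,0,0,0,0,0,1],[0,0,0,0,0,0,1],[0,0,0,0,-0.08,0,1],[0,0,0,0,-0.08,0,1],[0,0,0,0,-0.08,0,1],[0,0,0,0,0,0,1],[0,0,0,0,0,0,1],[0,0,0,0,0,0,1]]'; python3 tq.py; python3 tq.py
```

```text
t: 44.45
eef_pos: [0.5475, 0.02, 0.1539]
ee_rot: [0.162, 3.076, -0.003]
wrist_force: [-0.6, -0.1, -3.6]
gripper_width: 0.0553
gripper_force: 70.1
t 44.85 pos [0.5486 0.0198 0.1542] rv [ 0.1622  3.0753 -0.0033] w 0.0552 torque tool [ 0.0112  0.0068 -0.0091] [0.0286 0.0354 0.0208] F [0.218  0.0122 2.8904]
t 45.25 pos [0.5486 0.0198 0.1541] rv [ 0.1623  3.0755 -0.0032] w 0.0556 torque tool [ 0.0311  0.0155 -0.0113] [0.0263 0.024  0.0191] F [0.1433 0.1012 2.6499]
t: 46.88
eef_pos: [0.5494, 0.0197, 0.1541]
ee_rot: [-0.162, -3.079, -0.006]
wrist_force: [-0.1, -0.5, -2.7]
gripper_width: 0.0554
gripper_force: 70.1
t 47.27 pos [0.5487 0.0198 0.154 ] rv [-0.1624 -3.079  -0.0065] w 0.0550 torque tool [ 0.0092 -0.0385 -0.0201] [0.0355 0.0275 0.0312] F [ 0.0173 -0.3273  2.7735]
t 47.67 pos [0.5486 0.0198 0.1541] rv [-0.1624 -3.0793 -0.0065] w 0.0552 torque tool [ 0.0288 -0.0032 -0.0217] [0.0225 0.0196 0.0268] F [-0.1673  0.0007  2.7108]
```

```bash
python3 -m creep '[[0,0,0,0,-0.06,0,1],[-0.008,-0.03,0,0,0,0,1],[-0.012,-0.045,0,0,0,0,1],[-0.012,-0.045,0,0,0,0,1],[-0.012,-0.045,0,0,0,0,1],[-0.012,-0.045,0,0,0,0,1],[-0.012,-0.045,0,0,0,0,1],[-0.012,-0.045,0,0,0,0,1],[-0.011,-0.04,0,0,0,0,1],[-0.009,-0.0285,-0.004,0,0,0,1],[0,0,0,0,0,0,1],[0,0,0,0,0,0,1],[0,0,0,0,0,0,1],[0,0,0,0,0,0,1],[0,0,0,0,0,0,1],[0,0,0,0,0,0,1],[0,0,0,0,0,0,1]]'
python3 - <<'E'
from h import *
x,y,a=.441,-.3252,-.19
to([x+np.cos(a)*.17,y+np.sin(a)*.17,.158],tool(1.462)); print(env.get_state()['joint_velocities'])
grab('scene','s4');a=cv2.imread('pics/s4.png')[70:370,100:500];cv2.imwrite('pics/s4c.png',cv2.resize(a,(800,600),interpolation=cv2.INTER_CUBIC))
E
```

```text
t: 49.8
eef_pos: [0.6093, -0.3571, 0.1579]
ee_rot: [0.165, 3.135, 0.002]
wrist_force: [0.0, 0.7, -3.0]
gripper_width: 0.0552
gripper_force: 70.1
t 49.80 j [-0.6288  0.5718  1.3375  0.002   1.2313 -2.0949] pos [ 0.6093 -0.3571  0.1579] F [ 0.029   0.7363 -2.9566] w 0.0552 gf 70.1
 rot now [0.0011 0.0018 0.0035] shift in new axes [ 0.0013 -0.0004 -0.0001] in old axes [ 0.0013 -0.0004 -0.0001]
[ 0.0001  0.0012 -0.0015 -0.0002  0.0005  0.0005]
```

View pics/s4c.png

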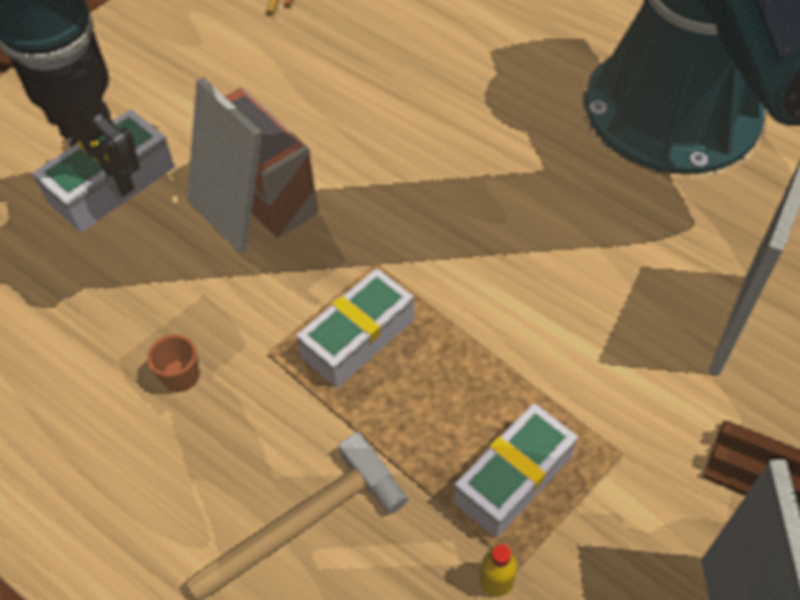

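The picture shows the board leaning on the brick at about (225,160). The held tin is clear of it at (105,170), and the other two tins are upright on the mat at (355,325) and (515,470). The hammer, glue bottle and crucible are untouched.

```bash
python3 -c "from plant import env; print(env.finish_job())"
```

```text
the job is handed in; nothing more can be done
None
```

The job is handed in with no verdict returned: the board leans against the brick, the middle tin is held level about 15 cm up in front of it, and the other two stand on the mat; I picked that tin as the rattler from wrist-torque readings while tipping each one lengthwise, a clear but noisy difference.

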